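Clamp a wafer carrier with the coaxial coarse and fine drive

TASK

The wafer carrier lies loose on the bed of the clamping station. Turn the large lower knob clockwise until the pressing foot stands just short of the carrier (less than 5 mm away but not touching it), then use only the small upper knob to push the carrier home against the gauge's plunger, until the gauge needle rests between its two long marks. Never let the needle run past the last short mark, do not touch the carrier with the fingers, leave everything else where it stands, and let go of the knobs at the end.

Things in the scene. Friction and masses are not known exactly. Their poses are not given: they have to be found in the camera images.
- coarse_knob: Large lower (coarse) knob of a coaxial pair: black, ribbed, round, vertical axis, 54 mm across, 26 mm tall. Origin: its centre, 19 mm above the top of the white drive housing (110 x 100 mm); z up. Clockwise from above it drives the foot 15 mm per rad to the carrier. Stiff (0.5 N m), stays where left. Can be gripped round its rim from above, any yaw, the small knob between the fingers.
- fine_knob: Small upper (fine) knob: aluminium, ribbed, round, 28 mm across, 28 mm tall, on top of the coarse knob, same axis. Origin: its centre, 27 mm above the coarse knob's. It turns the same drive through a 5:1 reduction: clockwise from above the foot advances 3 mm per rad, the coarse knob creeping along at a fifth of its angle (it spins 5 times as fast when that is turned). 0.1 N m, stays where left.
- foot_face (a point): Centre of the flat face of the pressing foot, a black disc 44 mm across on a rod coming out of the housing towards the carrier. It moves along +y of the carrier. Starts about 15 to 36 mm from the carrier.
- carrier: Loose black wafer carrier, an open slotted box 120 x 120 x 100 mm with upright wafers, 0.3 to 0.65 kg, between two low rails on the white bed. Origin: centre of its underside; z up, +y away from the knobs to the gauge; its face to the foot lies at y = -60 mm. It starts 1.5 to 6 mm short of the gauge's plunger (gap not given; where the gauge is clamped varies too).
- needle (a joint): Angle of the black needle (32 mm) of the force gauge, a flat dial 76 mm across facing up on a white block past the carrier. 0 rad: no force, needle points straight away from the knobs; turns clockwise from above 0.35 rad per mm the sprung plunger is pushed in (2.5 N per mm). The two long marks lie at 1.15 and 1.65 rad (8 to 12 N), the last short mark at 2.2 rad.
- spare_carrier: Bystander: empty black carrier, 120 x 120 x 100 mm, on the table. Origin: centre of its underside, like those that follow.
- transport_box: Bystander: closed black transport box with white latches, 160 x 180 x 133 mm.
- driver: Bystander: black-handled screwdriver, 150 mm long, lying on the bed beside the carrier.
- spare_foot: Bystander: small aluminium spare foot, disc 32 mm across with a stem, 24 mm tall, on a corner of the bed near the knobs.
- jar: Bystander: clear jar with white cap, 60 mm across, 70 mm tall.
- bottle: Bystander: white bottle, 64 mm across, 170 mm tall.
- parts_tray: Bystander: aluminium tray, 140 x 100 x 35 mm.
Things that resemble listed ones, but are neither listed nor needed, are in the scene too. What is shaped like the carrier but orange or yellow is not meant.

How it is judged:
By the outcome, as a careful person would: the job done as asked, in the order asked, and still so for the second after the job is handed in, with the robot touching nothing.
It also fails if it takes over 61 s, if anything falls off the work surface, if the arm or the gripper's body presses on something with over 40 N, if the wrist force passes 120 N, or if a joint passes its speed limit or range.

ROBOT

A 6-joint arm with a two-finger parallel gripper is mounted at the origin on the work surface. World frame = base frame: x ahead of the robot, y to its left, z up, the work surface at z = 0. Lengths are in m, angles in degrees, forces in N, time in s.
With the tool pointing down it reaches from about 0.325 to 0.85 m from the base axis. Payload 15.5 kg.
Tool frame: the origin (TCP) lies midway between the tips of the shut fingers; the grasp point (between the pads) lies 19 mm behind it; y points along the fingers, x is the direction in which the jaws open and shut, and the axes are right-handed (so a half turn about y gives the same grasp; the last joint's range is limited). The gripper opens to 91 mm and grips with 3 to 60 N. Pads are 32 mm wide; open, the fingers measure 118 mm over their backs; the gripper's body (76 mm by 178 mm) begins 60 mm behind the grasp point.
Start: joints at [71.534, 28.281, 77.091, -0, 74.628, -5.472], TCP at [0.141, 0.609, 0.214] pointing down, gripper open.
Joint ranges: [-166.48, 166.48], [-47.26, 123.95], [12.59, 153.08], [-70.14, 250.14], [6.76, 159.57], [-176.63, 176.63]. Speed limits (degrees/s): [108.29, 108.29, 147.25, 172.46, 172.46, 172.46].

INTERFACE

Orientations are given as a 3x3 rotation matrix whose columns are the frame's x, y, z axes.
In Python, from bench import ctrl gives the robot as it stands. The module is installed in compiled form; this text tells all that it offers. Calls block until the motion is done:
- ctrl.goto(position, orientation): joint-space move of the TCP to a pose.
- ctrl.move_l(position, vel=0.15, ori=None, contact_N=None): straight line of the TCP; ori=None keeps the orientation; vel is the mean speed in m/s. With contact_N (N) it stops when the force on the tool has changed by that much, and returns True; else False.
- ctrl.movej(angles): joint-space move.
- ctrl.command_gripper(opening): opening from 0.0 (shut) to 1.0 (fully open); the grip force is fixed at half the most; returns when the fingers have stopped.
- ctrl.sleep(seconds).
- ctrl.ik(position, orientation): joint angles nearest the present ones, or None.
- ctrl.read_camera(name): name is "scene" or "top"; returns the picture (400x640x3 uint8, blue, green, red); there is no depth.
- ctrl.camera_params(name): a dict with "fx", "fy", "cx", "cy" (pixels), "pose" (4x4, takes a point from camera to world coordinates). Camera axes: x right, y up, looking along -z (the intrinsics and any distortion apply to the point x, -y, -z); pixel columns grow to the right and rows downward; lengths in m; the calibration is good to about 2 mm. A picture is of the moment at which its call begins. camera_params takes no time and is no camera call.
A pose or a line that the arm cannot do raises ctrl.MotionError and nothing moves.
- ctrl.sign_off(): hands the job in, once; it reports no verdict.
Readings, each from a call of its own:
- ctrl.current_t(): time.
- ctrl.current_q(): joint angles.
- ctrl.current_dq(): joint speeds.
- ctrl.current_effort(): joint torques, N m.
- ctrl.current_tool_pos(): TCP position.
- ctrl.current_eef_rot(): TCP orientation.
- ctrl.current_contact_force(): force on the tool from outside, world axes, zero at the start.
- ctrl.current_wrist_torque(): the same for the moment, N m.
- ctrl.current_grip_width(): opening from 0.0 (shut) to 1.0 (fully open).
Only numpy, scipy, OpenCV 4.12 (cv2) and the standard library are available. Lean on these libraries where they do the work, as an engineer would, in place of code of your own. Each camera call takes 0.05 s, during which the arm holds its last target.

## Working session

There is one attempt and no reset: what is moved stays moved. The work goes in short steps, each a Python script; the robot and the scene stay as the last script left them, time stands still between calls to the robot, and variables do not carry over. Pictures are saved under pics/ and viewed, and the job is handed in when it is done.

```bash
mkdir -p pics; python3 - <<'E'
from bench import ctrl
import cv2
for n in("scene","top"):
    im=ctrl.read_camera(n);cv2.imwrite(f"pics/{n}0.png",im)
    p=ctrl.camera_params(n);print(n,p)
print(ctrl.current_t())
E
```

```text
scene {'fx': 494.15790954029126, 'fy': 494.15790954029126, 'cx': 315.74145163563384, 'cy': 192.75706863370405, 'pose': array([[ 0.66082934, -0.59761551,  0.45404877,  1.19054962],
       [ 0.75042008,  0.51546385, -0.413723  , -0.5380117 ],
       [ 0.01320156,  0.61412762,  0.78909631,  1.20944774],
       [ 0.        ,  0.        ,  0.        ,  1.        ]])}
top {'fx': 374.65054917323494, 'fy': 374.65054917323494, 'cx': 310.879757783939, 'cy': 202.00507285752474, 'pose': array([[ 0.02291834,  0.99700538, -0.07385816,  0.47940513],
       [-0.99950396,  0.02125415, -0.02324012,  0.03396405],
       [-0.02160073,  0.07435415,  0.99699793,  0.9947508 ],
       [ 0.        ,  0.        ,  0.        ,  1.        ]])}
0.1
```

View pics/scene0.png

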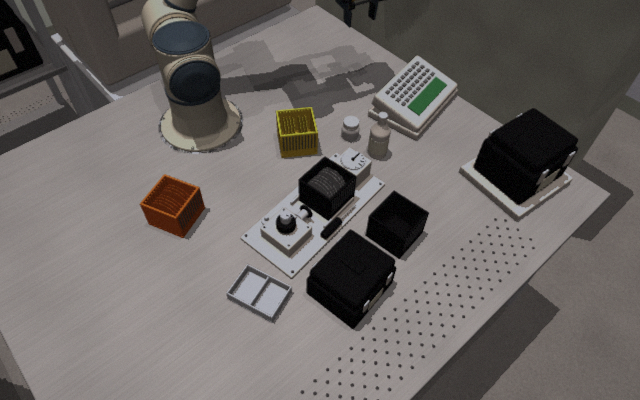

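View pics/top0.png

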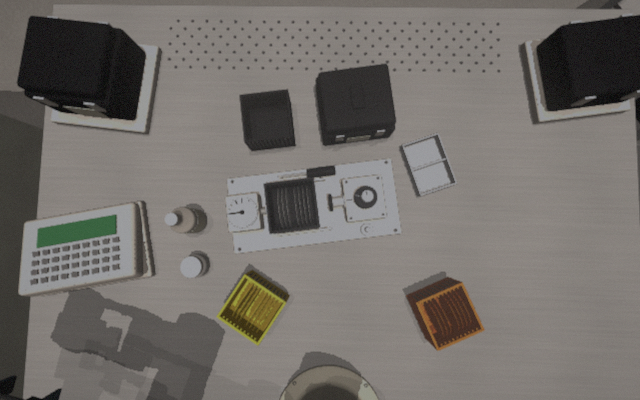

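```bash
python3 - <<'E'
import cv2
a=cv2.imread("pics/top0.png")[150:260,215:410];cv2.imwrite("pics/top0c.png",cv2.resize(a,None,fx=4,fy=4,interpolation=cv2.INTER_CUBIC))
a=cv2.imread("pics/scene0.png")[140:280,235:395];cv2.imwrite("pics/scene0c.png",cv2.resize(a,None,fx=4,fy=4,interpolation=cv2.INTER_CUBIC))
E
```

```text
(no output)
```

View pics/top0c.png

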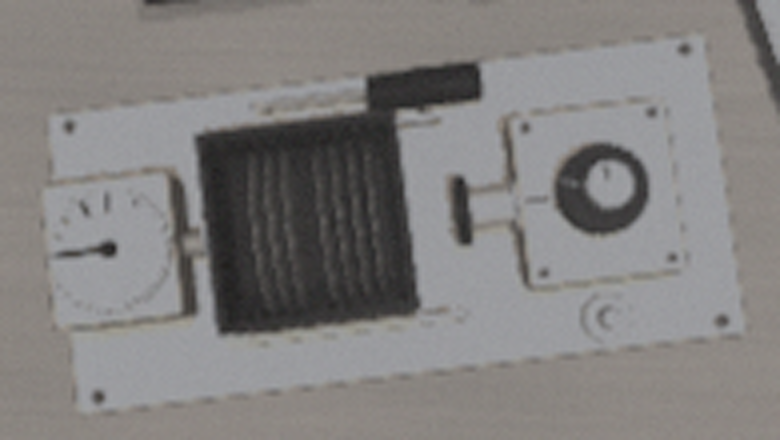

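View pics/scene0c.png

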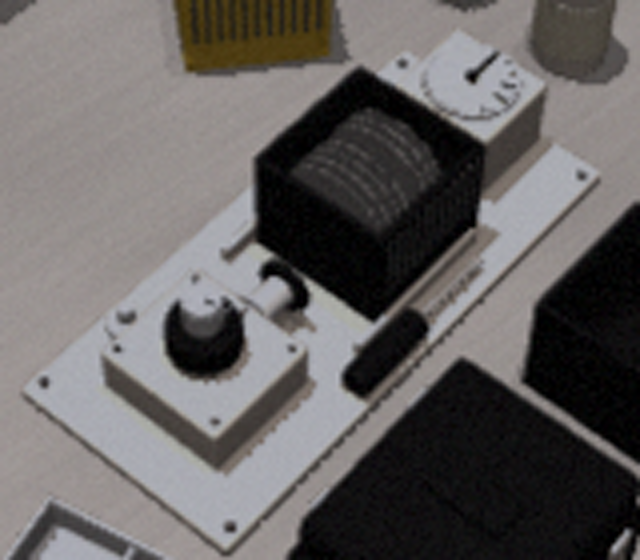

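```bash
cat > h.py <<'E'
import numpy as np
from bench import ctrl
P={n:ctrl.camera_params(n) for n in("scene","top")}
def ray(n,u,v):
    p=P[n];d=np.array([(u-p["cx"])/p["fx"],-(v-p["cy"])/p["fy"],-1]);R=p["pose"][:3,:3]
    return p["pose"][:3,3],R@d
def at(n,u,v,z):
    o,d=ray(n,u,v);return o+d*(z-o[2])/d[2]
def proj(n,X):
    p=P[n];c=p["pose"][:3,:3].T@(np.asarray(X)-p["pose"][:3,3]);return np.array([p["cx"]+p["fx"]*c[0]/-c[2],p["cy"]-p["fy"]*c[1]/-c[2]])
def tri(a,b):
    o1,d1=ray("top",*a);o2,d2=ray("scene",*b)
    s=np.linalg.lstsq(np.c_[d1,-d2],o2-o1,rcond=None)[0]
    x,y=o1+d1*s[0],o2+d2*s[1];return (x+y)/2,np.linalg.norm(x-y)
def T(x,y):return((x+.5)/4-.5+215,(y+.5)/4-.5+150)
def S(x,y):return((x+.5)/4-.5+235,(y+.5)/4-.5+140)
E
python3 - <<'E'
from h import *
np.set_printoptions(precision=4,suppress=True)
for n,a,b in [("bed++",(69,126),(582,174)),("bed+-",(685,48),(230,527)),("bed--",(722,320),(44,382)),("bed-+",(98,397),(0,0)),
("h++",(525,127),(290,349)),("h+-",(652,112),(214,421)),("h--",(672,258),(118,349)),("h-+",(544,272),(195,279)),
("dial",(110,249),(473,76)),("c+-",(393,112),(382,240)),("c--",(418,306),(256,158)),("c-+",(218,331),(360,68)),("c++",(197,135),(481,155)),
("fine",(610,184),(205,300)),("foot",(455,210),(288,285))]:
    x,e=tri(T(*a),S(*b));print(n,x,e)
E
```

```text
bed++ [0.6036 0.2683 0.0105] 0.000234062904539226
bed+- [ 0.6634 -0.1387  0.0117] 7.940222377388321e-05
bed-- [ 0.4849 -0.1643  0.0107] 0.00024018857197607342
bed-+ [0.3982 0.0526 0.2685] 0.2776391104596382
h++ [ 0.6026 -0.0315  0.0563] 0.001017961408851548
h+- [ 0.6138 -0.1103  0.0578] 0.000150559839332642
h-- [ 0.5229 -0.1234  0.0561] 0.001385244968211335
h-+ [ 0.5119 -0.0443  0.0568] 9.279481613819078e-05
dial [0.5194 0.2226 0.087 ] 0.001384518800003377
c+- [0.6032 0.0514 0.1119] 0.0007541380952483315
c-- [0.4884 0.0339 0.1101] 9.757207318243963e-05
c-+ [0.4707 0.1515 0.1067] 0.0010094739496186262
c++ [0.5872 0.1677 0.099 ] 0.0040348461298106465
fine [ 0.5633 -0.0763  0.115 ] 0.0029149002839776055
foot [0.5506 0.0112 0.0397] 0.0007653950825106658
```

```bash
cat >> h.py <<'E'
import cv2
th=np.radians(8.4);AX=np.array([np.cos(th),np.sin(th),0]);AY=np.array([-np.sin(th),np.cos(th),0])
def profile(im,xs,s,z):
    # xs: lateral coords (along AX), s: coords along AY ; world=AX*x+AY*s
    g=im.astype(np.float32).mean(2)
    pts=np.array([[proj("top",AX*x+AY*t+[0,0,z]) for t in s] for x in xs],np.float32)
    return cv2.remap(g,pts[...,0],pts[...,1],cv2.INTER_LINEAR)
E
python3 - <<'E'
from h import *
np.set_printoptions(precision=3,suppress=True,linewidth=200)
K=np.array([.563,-.0768,0]);print("knob",K@AX,K@AY)
im=cv2.imread("pics/top0.png")
c=K@AX
s=np.arange(-.085,-.02,.001)
for z in(.05,.111):
  for dx in (-.015,-.008,0,.008,.015):
    p=profile(im,np.linspace(c+dx-.002,c+dx+.002,5),s,z).mean(0)
    print(z,dx);print(p.astype(int))
for x,y in [(602,189),(555,189),(649,189),(602,143),(602,235)]: print(at("top",*T(x,y),.089))
E
```

```text
knob 0.5457411468645692 -0.15822086025219523
0.05 -0.015
[140 140 140 139 139 131 123 109  86  64  57  51  49  49  50  61  74  87 101 115 127 137 147 151 156 156 156 157 156 155 155 155 155 155 156 156 155 155 155 156 156 155 155 148 141 128 104  80  70
  63  58  55  53  50  47  45  48  50  51  52  53  54  55  56  57]
0.05 -0.008
[147 147 147 146 139 131 118  97  78  66  56  50  50  50  53  59  68  85 102 116 129 141 146 152 155 155 156 156 156 156 156 155 155 156 156 156 155 155 155 155 154 154 153 152 147 134 121  99  76
  57  56  55  52  48  45  46  47  48  50  52  53  54  55  55  56]
0.05 0
[156 156 156 154 152 145 133 120  96  72  57  57  57  58  59  63  71  79  95 113 130 141 152 156 156 156 156 155 155 154 154 155 156 156 155 155 155 155 155 155 155 155 155 152 144 136 115  91  70
  64  58  55  51  48  46  45  45  47  49  51  53  55  55  56  60]
0.05 0.008
[138 138 138 138 134 126 117  97  75  59  55  52  51  50  53  63  72  86 102 117 128 139 147 153 157 156 155 155 155 155 156 156 156 155 155 155 156 156 156 156 155 155 154 149 143 130 113  96  79
  62  55  54  52  49  46  4
[... 1100 characters left out ...]
46  48  50  52  54  56  56  56  56]
0.111 0.008
[135 134 135 136 136 135 132 125 117 102  85  70  59  50  49  49  55  64  74  89 104 118 131 142 149 155 155 154 154 154 154 155 155 155 155 155 155 155 155 155 155 155 156 154 152 140 128 103  75
  55  53  51  48  45  44  46  48  48  49  51  53  55  54  54  60]
0.111 0.015
[155 155 156 156 155 155 155 155 151 145 136 120 102  94  89  90  95 101 109 118 126 134 142 148 154 156 156 156 155 154 155 156 155 155 155 155 155 154 154 155 156 156 155 154 146 136 117  89  64
  59  56  53  51  48  46  44  46  49  51  54  56  55  54  58  62]
[ 0.562 -0.076  0.089]
[ 0.561 -0.048  0.089]
[ 0.562 -0.104  0.089]
[ 0.59  -0.076  0.089]
[ 0.534 -0.076  0.089]
```

```bash
cat >> h.py <<'E'
KN=np.array([.5628,-.0767])
def R(a):
    a=np.radians(a);c,s=np.cos(a),np.sin(a);return np.array([[c,0,-s],[s,0,c],[0,-1,0]],float)
E
python3 - <<'E'
from h import *
np.set_printoptions(precision=2,suppress=True)
print(ctrl.current_eef_rot(),ctrl.current_grip_width())
for a in range(-180,180,30):
    q=ctrl.ik([*KN,.065],R(a));print(a,q)
E
```

```text
[[ 0.22 -0.   -0.97]
 [ 0.97 -0.    0.22]
 [-0.   -1.    0.  ]] 1.001018556868269
-180 [-13.78  34.4   94.06  -0.    51.55 166.22]
-150 [-13.78  34.4   94.06  -0.    51.55 136.22]
-120 [-13.78  34.4   94.06  -0.    51.55 106.22]
-90 [-13.78  34.4   94.06  -0.    51.55  76.22]
-60 [-13.78  34.4   94.06   0.    51.55  46.22]
-30 [-13.78  34.4   94.06  -0.    51.55  16.22]
0 [-13.78  34.4   94.06  -0.    51.55 -13.78]
30 [-13.78  34.4   94.06  -0.    51.55 -43.78]
60 [-13.78  34.4   94.06   0.    51.55 -73.78]
90 [ -13.78   34.4    94.06   -0.     51.55 -103.78]
120 [ -13.78   34.4    94.06   -0.     51.55 -133.78]
150 [ -13.78   34.4    94.06   -0.     51.55 -163.78]
```

```bash
python3 - <<'E'
from h import *
np.set_printoptions(precision=3,suppress=True)
ctrl.goto([*KN,.22],R(155));print(ctrl.current_t(),ctrl.current_tool_pos())
r=ctrl.move_l([*KN,.125],vel=.2,contact_N=10);print(r)
r=ctrl.move_l([*KN,.0635],vel=.1,contact_N=6);print(r,ctrl.current_t(),ctrl.current_tool_pos(),ctrl.current_contact_force())
cv2.imwrite("pics/top1.png",cv2.resize(ctrl.read_camera("top")[130:280,200:430],None,fx=3,fy=3,interpolation=cv2.INTER_CUBIC))
cv2.imwrite("pics/scene1.png",cv2.resize(ctrl.read_camera("scene")[120:280,215:405],None,fx=4,fy=3.7,interpolation=cv2.INTER_CUBIC))
E
```

```text
2.9333 [ 0.563 -0.076  0.22 ]
False
False 4.325 [ 0.563 -0.077  0.064] [-0.582  0.407 -0.001]
```

View pics/top1.png

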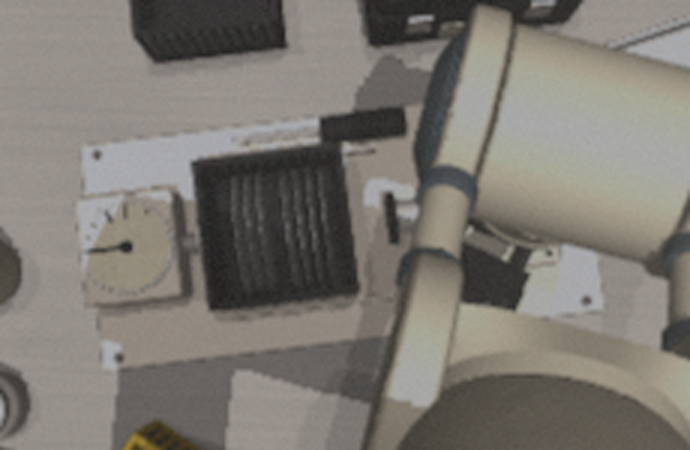

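View pics/scene1.png

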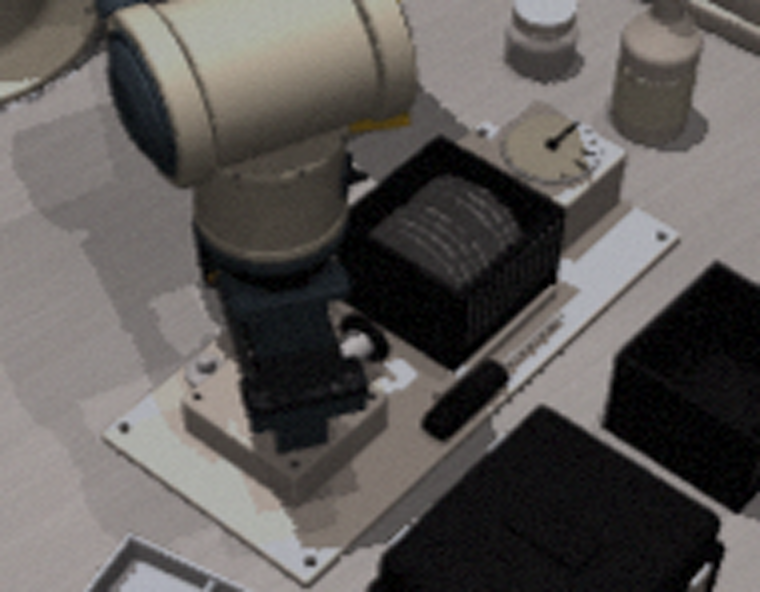

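Top picture: foot at (392,218) and the needle at (105,248) remain visible with the hand round the knob. Grip and turn coarse ~20 mm of the estimated 28 mm gap.

```bash
python3 - <<'E'
from h import *
np.set_printoptions(precision=2,suppress=True)
ctrl.command_gripper(0.0);print("grip",ctrl.current_grip_width()*91,ctrl.current_t(),ctrl.current_contact_force())
p=ctrl.current_tool_pos()
for a in (135,117,98,79):
    ctrl.goto([*KN,.0635],R(a));print(a,ctrl.current_t(),ctrl.current_contact_force(),ctrl.current_wrist_torque(),ctrl.current_grip_width()*91)
im=ctrl.read_camera("top");cv2.imwrite("pics/top2.png",im)
cv2.imwrite("pics/top2c.png",cv2.resize(im[150:260,215:410],None,fx=4,fy=4,interpolation=cv2.INTER_CUBIC))
c=KN@AX[:2];s=np.arange(-.085,-.02,.001)
for z in(.05,.111):
  for dx in (-.015,-.008,0,.008,.015):
    print(z,dx,profile(im,np.linspace(c+dx-.002,c+dx+.002,5),s,z).mean(0)[20:].astype(int))
E
```

```text
grip 53.158087522432936 5.0917 [-1.77  0.82  2.45]
135 5.5333 [-4.21  3.21  5.22] [ 0.62  0.79 -0.52] 53.60381703990078
117 5.9417 [-4.59  3.99  6.07] [ 0.95  0.92 -0.43] 53.418628957839886
98 6.3667 [-5.59  7.74  7.29] [ 1.46  0.89 -0.48] 53.595227179783016
79 6.7917 [-4.09 11.16  7.04] [ 1.87  0.78 -0.47] 53.15060401795585
0.05 -0.015 [ 98  97  97  97  97  93  88  80  65  50  43  41  41  45  49  58  71  83
  94 105 114 118 122 117 111 101  83  66  58  53  49  46  44  42  41  40
  41  43  44  43  43  45  47  49  50]
0.05 -0.008 [ 98  98  99  99  96  92  87  76  64  55  48  41  42  43  49  60  72  84
  97 107 113 118 120 119 116 107  97  79  61  46  46  46  45  45  44  43
  43  43  43  44  45  47  48  48  48]
0.05 0 [114 117 120 124 126 127 116 104  87  68  50  48  46  48  53  59  69  81
  91  99 107 112 118 120 114 108  93  74  57  52  49  47  45  44  43  42
  42  43  44  45  46  46  45  45  48]
0.05 0.008 [ 96 103 107 111 114 109 103  90  71  53  49  47  46  48  50  59  70  82
  94 107 114 119 121 117 113 103  88  74  63  52  47  46  45  44  43  42
  41  40  42  43  44  46  48  48 
[... 477 characters left out ...]
5  76
  89 101 105 109 114 119 119 111 102  81  57  49  47  46  44  43  43  42
  43  43  44  46  48  48  46  48  54]
0.111 0 [ 88  98 105 110 116 121 125 117 108  89  66  49  48  47  49  52  59  69
  80  94 107 114 118 119 114 108  91  74  62  54  48  47  46  45  44  43
  43  43  43  43  45  46  47  48  50]
0.111 0.008 [104 109 114 119 124 126 119 112  96  76  60  52  44  44  43  52  67  82
  96 111 116 120 122 122 120 112 102  85  65  50  48  47  45  43  42  43
  43  43  43  44  45  45  46  46  54]
0.111 0.015 [121 125 128 131 135 133 131 126 119 109  95  81  77  75  77  87  98 108
 119 123 122 122 122 122 116 109  95  74  56  51  48  46  43  42  42  41
  42  43  44  45  46  46  46  52  59]
```

View pics/top2c.png

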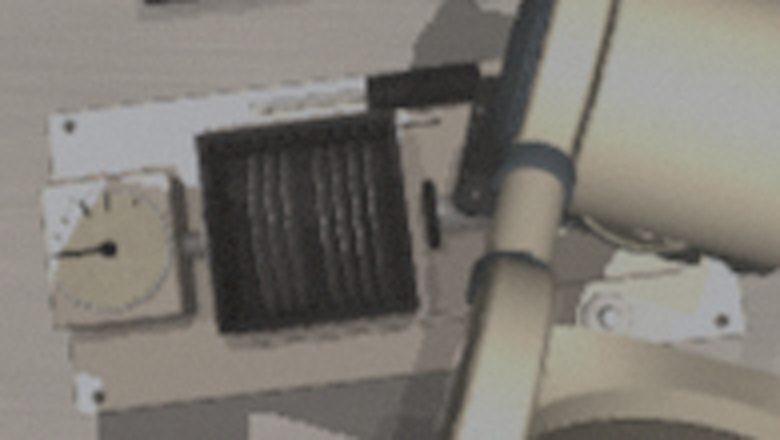

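```bash
python3 - <<'E'
from h import *
np.set_printoptions(precision=2,suppress=True)
for a in (65,52.5):
    ctrl.goto([*KN,.0635],R(a))
print(ctrl.current_t(),ctrl.current_contact_force(),ctrl.current_wrist_torque())
im=np.mean([ctrl.read_camera("top") for _ in range(3)],0).astype(np.uint8);cv2.imwrite("pics/top3.png",im)
cv2.imwrite("pics/top3c.png",cv2.resize(im[180:230,285:355],None,fx=10,fy=10,interpolation=cv2.INTER_CUBIC))
sc=ctrl.read_camera("scene");cv2.imwrite("pics/scene3c.png",cv2.resize(sc[170:250,270:370],None,fx=7,fy=7,interpolation=cv2.INTER_CUBIC))
c=KN@AX[:2];s=np.arange(-.06,-.03,.001)
for z in(.05,.111):
  for dx in (-.015,-.008,0,.008,.015):
    print(z,dx,profile(im,np.linspace(c+dx-.002,c+dx+.002,5),s,z).mean(0).astype(int))
E
```

```text
7.525 [-3.3  14.49  6.45] [ 2.52  0.52 -0.52]
0.05 -0.015 [98 98 98 98 97 97 96 95 88 81 70 55 41 41 41 45 53 61 69 76 78 71 64 58
 52 47 46 45 44 43]
0.05 -0.008 [101 103 105 108 109 109 108 101  94  83  66  50  46  44  44  48  52  60
  70  78  79  79  70  59  49  47  46  44  42  40]
0.05 0 [135 135 136 137 137 137 131 125 114  95  76  64  53  46  46  46  54  64
  73  79  86  79  66  55  51  48  46  45  43  43]
0.05 0.008 [120 119 118 117 116 115 114 110 101  92  75  57  45  44  43  48  54  60
  67  74  74  70  65  58  51  48  48  47  45  43]
0.05 0.015 [149 150 150 151 152 152 151 144 138 118  93  71  58  46  45  49  56  69
  83  90  92  92  75  58  49  48  48  46  45  44]
0.111 -0.015 [91 92 93 94 96 97 96 96 93 86 78 63 47 42 42 43 49 55 63 71 74 71 66 58
 50 47 46 45 43 42]
0.111 -0.008 [111 114 117 121 125 126 125 123 115 107  88  69  56  50  45  47  49  59
  70  79  83  85  71  55  48  46  44  43  41  41]
0.111 0 [123 126 126 126 126 127 126 123 119 107  93  76  60  47  47  47  52  60
  68  75  80  73  64  57  52  48  47  46  45  43]
0.111 0.008 [133 134 135 135 136 136 137 137 131 124 106  82  61  52  44  46  51  60
  72  83  85  85  75  60  50  49  47  46  44  44]
0.111 0.015 [167 167 168 168 168 168 168 164 159 148 130 110  94  79  75  77  80  88
  98 101 103  94  74  56  52  48  47  46  45  44]
```

View pics/top3c.png

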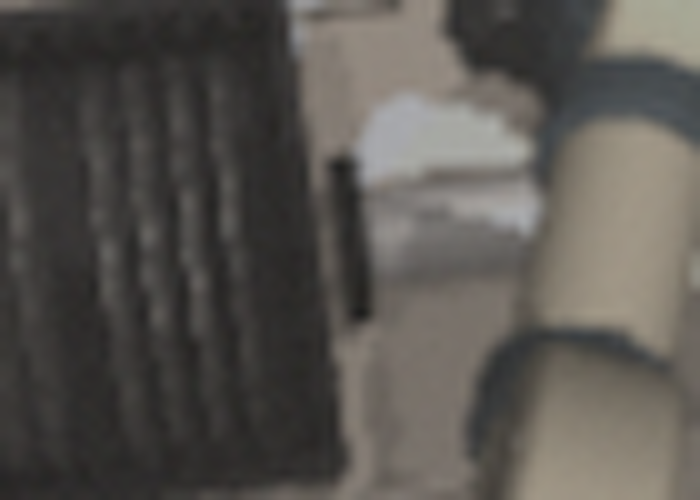

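View pics/scene3c.png

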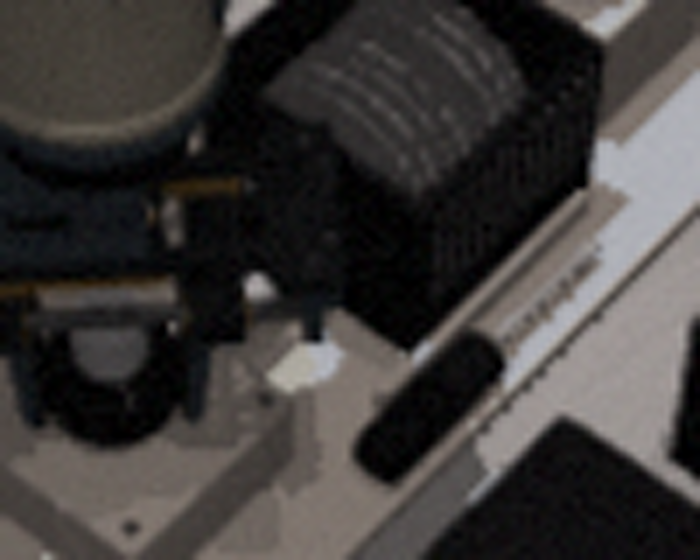

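Gap estimate: back edge of the foot −50.4 mm plus ~9.2 mm foot thickness vs carrier rim −38.3 mm → about 2.8 mm (bright-gap integral gives 2.7 mm). Both are inside 0–5 mm. Now release and take the fine knob.

```bash
cat >> h.py <<'E'
KF=np.array([.5627,-.0762]);ZF=.0935
def shots(tag,n=1):
    im=np.mean([ctrl.read_camera("top") for _ in range(n)],0).astype(np.uint8);cv2.imwrite(f"pics/top{tag}.png",im)
    a=cv2.resize(im[185:240,220:275],None,fx=7,fy=7,interpolation=cv2.INTER_CUBIC)
    b=cv2.resize(im[185:240,285:340],None,fx=7,fy=7,interpolation=cv2.INTER_CUBIC)
    cv2.imwrite(f"pics/c{tag}.png",np.hstack([a,b]));return im
E
python3 - <<'E'
from h import *
np.set_printoptions(precision=2,suppress=True)
ctrl.command_gripper(1.0);print(ctrl.current_t(),ctrl.current_contact_force())
im=shots("4")
ctrl.move_l([*KF,ZF],vel=.1,contact_N=10)
ctrl.goto([*KF,ZF],R(158));print(ctrl.current_t(),ctrl.current_contact_force())
ctrl.command_gripper(0.0);print("grip",ctrl.current_grip_width()*91,ctrl.current_contact_force(),ctrl.current_t())
shots("5")
for a in (128,98,70):
    ctrl.goto([*KF,ZF],R(a));print(a,ctrl.current_t(),ctrl.current_contact_force(),ctrl.current_wrist_torque()[2])
shots("6")
E
```

```text
8.4583 [-0.78  1.2   1.2 ]
10.6417 [ 0.12  0.64 -0.21]
grip 27.273180433093874 [0.07 0.5  0.43] 11.6333
128 12.2667 [-0.23  2.25  1.27] -0.037293784413592754
98 12.85 [-2.41  4.97  3.28] -0.08259672605232027
70 13.4083 [-1.46  6.55  3.31] 0.004492002890280809
```

View pics/c5.png

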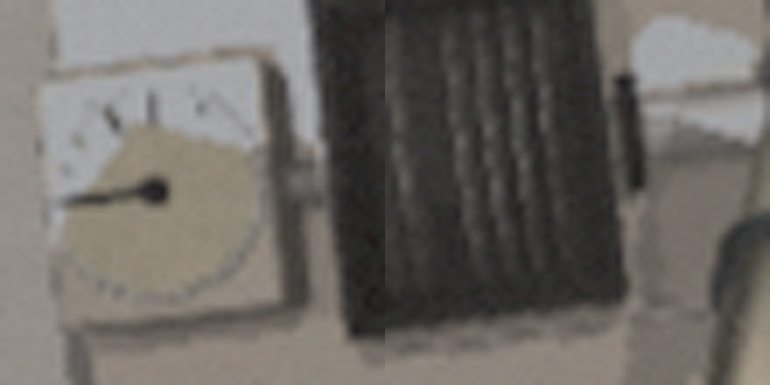

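View pics/c6.png

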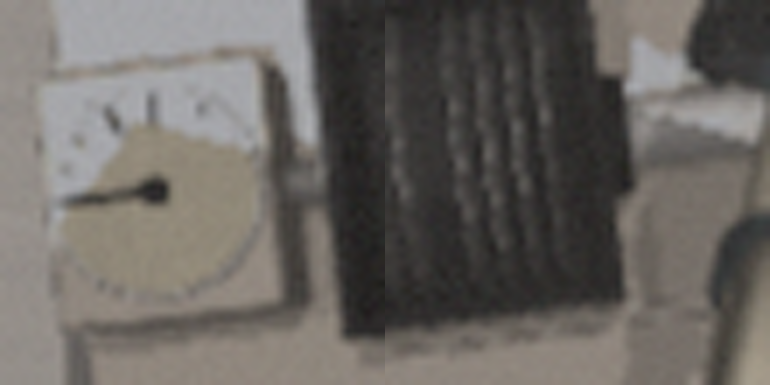

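```bash
cat >> h.py <<'E'
def edges(im):
    c=KN@AX[:2];s=np.arange(-.06,-.03,.0005);r=[]
    for dx in(-.015,-.010,-.005,0,.005,.010,.015):
        p=profile(im,np.linspace(c+dx-.002,c+dx+.002,5),s,.05).mean(0)
        hi=p[:8].mean();lo=p[8:].min();h=(hi+lo)/2;i=np.argmax((p<h)&(np.arange(len(p))>7));r.append(s[i-1]+.0005*(p[i-1]-h)/(p[i-1]-p[i]))
    s=np.arange(.07,.10,.0005) # far rim
    r2=[]
    for dx in(-.05,-.045,-.04,.03,.035,.04):
        p=profile(im,np.linspace(c+dx-.002,c+dx+.002,5),s,.111).mean(0);h=(p.max()+p.min())/2;i=np.argmax(p>h);r2.append(s[i])
    return np.median(r)*1e3,np.array(r2)*1e3
E
python3 - <<'E'
from h import *
np.set_printoptions(precision=2,suppress=True)
for t in "3456": print(t,*edges(cv2.imread(f"pics/top{t}.png")))
for a in (55,40):
    ctrl.goto([*KF,ZF],R(a));print(a,ctrl.current_t(),ctrl.current_contact_force(),ctrl.current_wrist_torque()[2])
print(*edges(shots("7")))
E
```

```text
3 -50.321009856532314 [81.5 81.5 81.  81.  81.5 81.5]
4 -50.41699968813917 [81.5 81.  81.  81.  81.5 81.5]
5 -50.45121140455011 [81.5 81.5 81.  81.5 81.5 81.5]
6 -45.46292122887097 [82. 82. 82. 82. 82. 82.]
55 13.825 [-0.95  7.79  3.9 ] -0.09933158778675083
40 14.1917 [-0.11 10.21  1.69] -0.031413224628965605
-44.00453202472998 [84.  83.5 84.  83.5 84.  83.5]
```

View pics/c7.png

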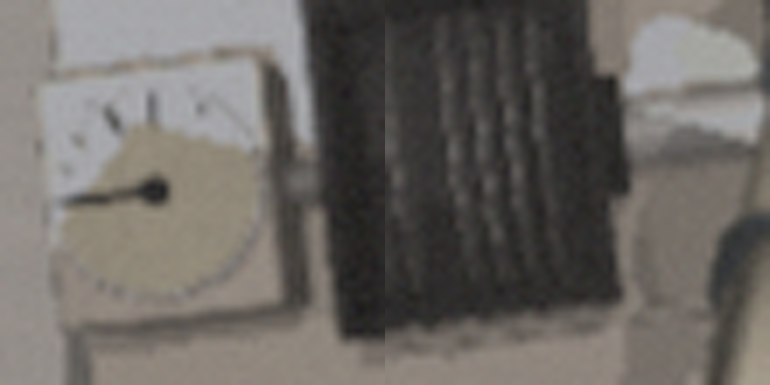

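```bash
cat >> h.py <<'E'
DC=at("top",154.5/7-.5+220,190.5/7-.5+185,.0875)
def needle(im,DC=DC):
    g=im.astype(np.float32).mean(2);t=np.radians(np.arange(-30,150,2))
    r=np.linspace(.010,.024,8)
    pts=np.array([[proj("top",DC+q*(AY*np.cos(a)+AX*np.sin(a))) for q in r] for a in t],np.float32)
    p=cv2.remap(g,pts[...,0],pts[...,1],cv2.INTER_LINEAR)
    p=p-np.median(p,0);m=-p.mean(1);i=m.argmax();w=np.clip(m[max(0,i-6):i+7]-m[i]*.3,0,None);return (w*t[max(0,i-6):i+7]).sum()/w.sum(),m[i]
E
python3 - <<'E'
from h import *
np.set_printoptions(precision=2,suppress=True)
for t in "34567": print(t,needle(cv2.imread(f"pics/top{t}.png")))
a=40
while a>-100:
    a-=20
    ctrl.goto([*KF,ZF],R(a));im=shots(f"a{a}");n=needle(im);print(a,round(ctrl.current_t(),2),ctrl.current_contact_force(),round(ctrl.current_wrist_torque()[2],3),n,*edges(im))
    if n[0]>.3: break
E
```

```text
3 (np.float64(-0.02602351881794692), np.float32(54.90631))
4 (np.float64(-0.025496649497187763), np.float32(55.230995))
5 (np.float64(-0.02975244039697859), np.float32(58.052))
6 (np.float64(-0.03224352450121194), np.float32(56.932293))
7 (np.float64(-0.03184103336099772), np.float32(57.530342))
20 14.73 [0.89 9.9  1.37] 0.008 (np.float64(0.11281741150022304), np.float32(53.926697)) -43.512323352973894 [85.  84.5 85.  84.5 84.5 84.5]
0 15.22 [ 1.69  9.99 -0.04] -0.062 (np.float64(0.5142615361410507), np.float32(50.00486)) -42.39467643899842 [86.  86.  85.5 85.5 86.  86. ]
```

```bash
python3 - <<'E'
from h import *
np.set_printoptions(precision=2,suppress=True)
for a in (-15,-30,-40):
    ctrl.goto([*KF,ZF],R(a));im=shots(f"a{a}");n=needle(im);print(a,round(ctrl.current_t(),2),ctrl.current_contact_force(),round(ctrl.current_wrist_torque()[2],3),n,*edges(im))
    if n[0]>1.2: break
E
```

```text
-15 15.64 [3.49 9.42 0.26] -0.04 (np.float64(0.7846484219951416), np.float32(48.39203)) -41.323676800588125 [86.5 86.5 86.  86.5 86.5 86.5]
-30 16.06 [ 2.68 10.67 -0.46] -0.018 (np.float64(1.071999876386368), np.float32(59.911114)) -40.7442423191387 [87.5 87.  87.  87.  87.  87.5]
-40 16.4 [ 3.75  9.52 -0.91] -0.021 (np.float64(1.2494853713310086), np.float32(59.26253)) -40.058512441581094 [88.  88.  87.  87.  87.5 88. ]
```

```bash
cd pics; ls -t c*.png|head -1; cp $(ls -t c*.png|head -1) last.png
```

```text
ca-40.png
```

View pics/last.png

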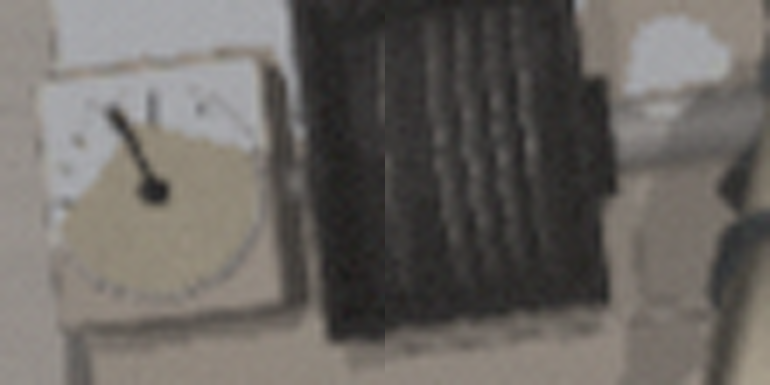

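```bash
python3 - <<'E'
from h import *
np.set_printoptions(precision=2,suppress=True)
for a in (-51,):
    ctrl.goto([*KF,ZF],R(a));ctrl.sleep(.3);im=shots(f"b{a}",2);n=needle(im);print(a,round(ctrl.current_t(),2),ctrl.current_contact_force(),n,*edges(im))
E
```

```text
-51 17.11 [ 4.91  9.09 -2.12] (np.float64(1.4584900117970891), np.float32(59.401245)) -39.370621497393564 [88.5 88.  88.  87.  88.  88.5]
```

View pics/cb-51.png

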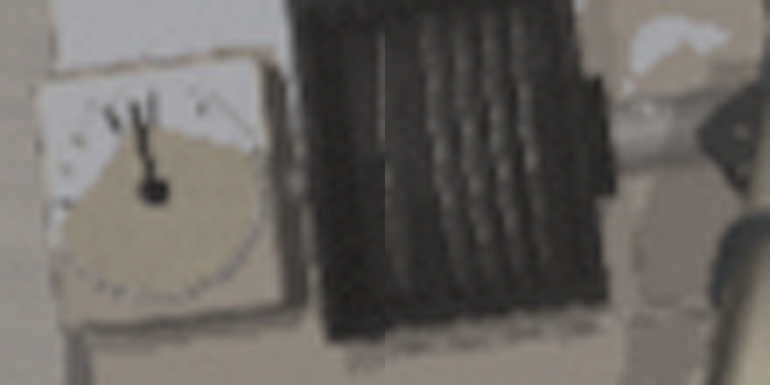

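The needle stands between the long marks (tip (137,102), marks at (113,118) and (152,105)). Release, raise and re-check.

```bash
python3 - <<'E'
from h import *
np.set_printoptions(precision=2,suppress=True)
ctrl.command_gripper(1.0);print(needle(shots("r1",2)))
ctrl.move_l([*KF,.2],vel=.15);ctrl.sleep(.5)
im=shots("r2",3);print(needle(im),*edges(im),ctrl.current_t(),ctrl.current_contact_force())
cv2.imwrite("pics/scR.png",cv2.resize(ctrl.read_camera("scene")[110:290,215:445],None,fx=3,fy=3,interpolation=cv2.INTER_CUBIC))
E
```

```text
(np.float64(1.4589087683917388), np.float32(58.97671))
(np.float64(1.462915069469845), np.float32(73.56462)) -39.07420513965187 [88.5 87.5 87.5 87.  88.  88.5] 19.775 [ 0.68 -0.42  0.17]
```

View pics/cr2.png

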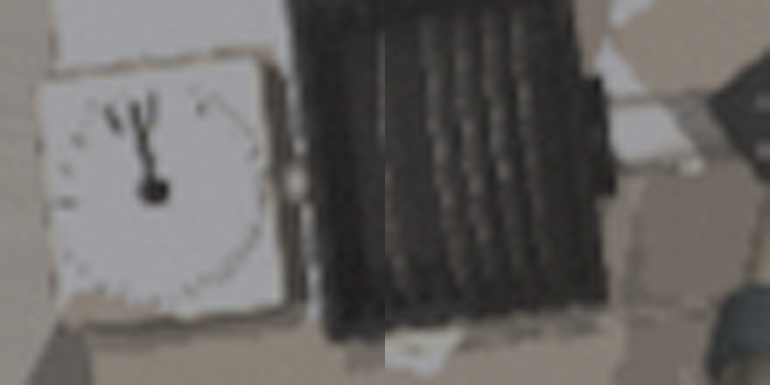

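View pics/scR.png

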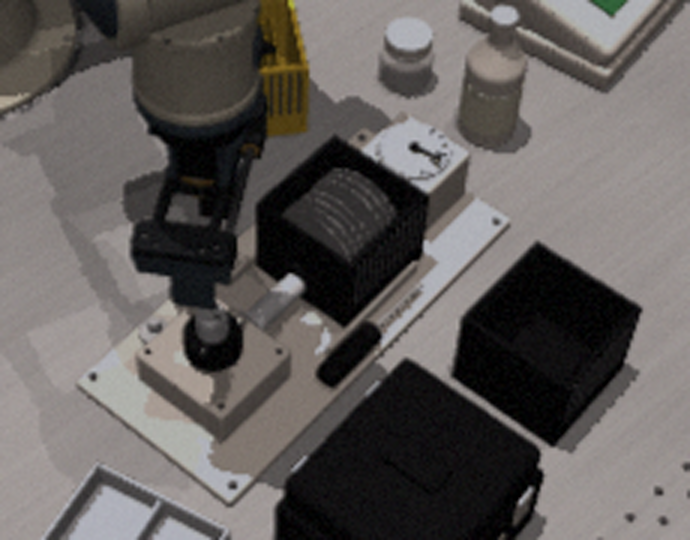

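The hand is clear of the knobs, and the needle holds steady between its two long marks. The driver, spare foot and other bystanders have not moved.

```bash
python3 -c "
from bench import ctrl
ctrl.sign_off();print(ctrl.current_t())"
```

```text
the job is handed in; nothing more can be done
the job is handed in; nothing more can be done
```

The job is done and handed in at about 20 s of robot time. The carrier is pushed home and the needle rests between its two long marks.

- **Coarse knob:** I turned it about 102° clockwise, which moved the foot 26.8 mm, and let go with the foot just short of the carrier. The image taken then gave a gap of about 2.8 mm. When the carrier first moved under the fine knob, that implied about 4.2 mm. The two estimates disagree, but both are under 5 mm. The needle and carrier had not moved at that point.
- **Fine knob:** I turned only this knob after that, about 209° clockwise in small steps, until the needle stood between the long marks. I saw it rise steadily and it never went near the last short mark.
- **After letting go:** with the hand raised, the needle read about 1.46 rad in the image, where the marks are at 1.15 and 1.65 rad. It was the same before and after release, and I put the error at roughly 0.05 rad.
- **Contact:** the tool force read about zero at the end. In the pictures the bystanders stand where they were, and I never took the fingers near the carrier.

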